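# Rehouse the pointed-oval seal casts

### The job

Put the three pointed-oval seal casts away, largest first and smallest last, each in the tray lined in its own colour: laid flat, relief up, in the middle of the tray with its length along the tray's length. They chip, so set them down rather than dropping them, and leave the round casts, the stoppered jar and the canister standing where they are.

Things in the scene. Friction and masses are not known exactly. Their poses are not given: they have to be found in the camera images.
- oval_large: Large pointed-oval (almond-shaped) seal cast, terracotta red-brown, lying flat with its relief up: 74 mm long, 40 mm wide, 20 mm thick, about 70 g, with two parallel upright flats 22 mm long at mid length of its sides. Loose. Origin: centre of the underside; x along the length (point to point), y across the width, z up.
- oval_medium: Medium pointed-oval (almond-shaped) seal cast, dark green, lying flat with its relief up: 64 mm long, 34 mm wide, 20 mm thick, about 50 g, with two parallel upright flats 20 mm long at mid length of its sides. Loose. Origin: centre of the underside; x along the length (point to point), y across the width, z up.
- oval_small: Small pointed-oval (almond-shaped) seal cast, ochre yellow, lying flat with its relief up: 54 mm long, 28 mm wide, 20 mm thick, about 32 g, with two parallel upright flats 18 mm long at mid length of its sides. Loose. Origin: centre of the underside; x along the length (point to point), y across the width, z up.
- tray_red: Shallow oblong aluminium tray lined with terracotta red-brown, fixed in place. Outside 104 x 74 mm, walls 4 mm thick, rim 9 mm above the work surface, inside 96 x 66 mm, lining 4 mm above the work surface. Origin: centre of the underside, on the work surface; x along the 104 mm side, z up.
- tray_green: Shallow oblong aluminium tray lined with dark green, fixed in place. Outside 104 x 74 mm, walls 4 mm thick, rim 9 mm above the work surface, inside 96 x 66 mm, lining 4 mm above the work surface. Origin: centre of the underside, on the work surface; x along the 104 mm side, z up.
- tray_yellow: Shallow oblong aluminium tray lined with ochre yellow, fixed in place. Outside 104 x 74 mm, walls 4 mm thick, rim 9 mm above the work surface, inside 96 x 66 mm, lining 4 mm above the work surface. Origin: centre of the underside, on the work surface; x along the 104 mm side, z up.
- round_red: Round seal cast, terracotta red-brown, disc 44 mm across and 20 mm thick, lying flat. Loose, not to be moved. Origin: centre of the underside, z up.
- round_green: Round seal cast, dark green, disc 40 mm across and 20 mm thick, lying flat. Loose, not to be moved. Origin: centre of the underside, z up.
- jar: Squat amber glass specimen jar with a cork stopper, upright, 56 mm across, 60 mm high, 180 g. Loose, not to be moved. Origin: centre of the underside, z up.
- canister: Aluminium screw-top canister with a knurled steel lid, upright, 61 mm across, 68 mm high, 220 g. Loose, not to be moved. Origin: centre of the underside, z up.
Things that resemble listed ones, but are neither listed nor needed, are in the scene too. What is shaped like the tray_yellow but white is not meant.

How it is judged:
By the outcome, as a careful person would: the job done as asked, in the order asked, and still so for the second after the job is handed in, with the robot touching nothing.
It also fails if it takes over 93 s, if anything falls off the work surface, if the arm or the gripper's body presses on something with over 40 N, if the wrist force passes 120 N, or if a joint passes its speed limit or range.

### The arm

A 7-joint arm with a two-finger parallel gripper is mounted at the origin on the work surface. World frame = base frame: x ahead of the robot, y to its left, z up, the work surface at z = 0. Lengths are in m, angles in rad, forces in N, time in s.
With the tool pointing down it reaches from about 0.425 to 0.925 m from the base axis. Payload 6.8 kg.
Tool frame: the origin (TCP) lies on the front face of the gripper's body, between the roots of the fingers; the fingertips stand 73 mm ahead of it and the grasp point (between the pads) lies 54 mm ahead of it (env.nose_length is the distance from the TCP to the fingertips, in m); z points along the fingers, y is the line along which they close (so a half turn about z gives the same grasp; the last joint's range is limited). The gripper opens to 85 mm and grips with 20 to 120 N. Pads are 22 mm wide; open, the fingers measure 114 mm over their backs; the gripper's body (76 mm by 85 mm) begins 54 mm behind the grasp point. The pads swing forward as they close: fully open they stand 13 mm farther back than shut.
Start: joints at [-1.415, 0.477, 0.022, 1.555, -0.011, 1.109, -0.083], TCP at [0.176, 0.652, 0.304] pointing down, gripper open.
Joint ranges: [-2.96, 2.96], [-0.34, 2.1], [-1.41, 1.46], [0.24, 2.44], [-1.37, 4.51], [0.17, 1.92], [-2.96, 2.96]. Speed limits (rad/s): [2.39, 2.39, 3.14, 3.14, 3.14, 3.14, 3.14].

### API

Orientations are given as a unit quaternion [w, x, y, z].
In Python, from cell import env, kin, camera, calibration, job gives the robot as it stands. The module is installed in compiled form; this text tells all that it offers. Calls block until the motion is done:
- env.reach(position, orientation): joint-space move of the TCP to a pose.
- env.movel(position, velocity=0.15, rot=None, stop_force=None): straight line of the TCP; rot=None keeps the orientation; velocity is the mean speed in m/s. With stop_force (N) it stops when the force on the tool has changed by that much, and returns True; else False.
- env.goto_joints(angles): joint-space move.
- env.grip(opening, f_grip=None): finger opening in m; f_grip is the grip in N (None keeps the last); returns when the fingers have stopped.
- env.dwell(seconds).
- kin.inverse_kinematics(position, orientation): joint angles nearest the present ones, or None.
- env.get_state(): the state.
- camera(name): name is "scene" or "top" or "wrist"; returns (picture, depth): 420x560x3 uint8, blue, green, red; 420x560 float32, m along the optical axis (not along the pixel's ray), 0 where there is no reading.
- calibration(name): a dict with "fx", "fy", "cx", "cy" (pixels), "rvec" (rotation vector, rad) and "tvec" (3), from world to camera coordinates, as OpenCV has them. Camera axes: x right, y down, z forward; pixel columns grow to the right and rows downward; lengths in m; the calibration is good to about 2 mm. A picture is of the moment at which its call begins: read the wrist's pose just before it. calibration takes no time and is no camera call; for the wrist camera it gives the pose at the moment of the call.
A pose or a line that the arm cannot do raises env.PlanningError and nothing moves.
- job.job_done(): hands the job in; it is judged then, once.
The state is a dict: "time": time; "qpos": joint angles; "joint_velocities": joint speeds; "joint_torque": joint torques, N m; "tcp_pos": TCP position; "orientation": TCP orientation; "force": force on the tool from outside, world axes, zero at the start; "torque": the same for the moment, N m; "opening": finger opening in m; "gripper_force": force on a finger pad.
Only numpy, scipy, OpenCV 4.12 (cv2) and the standard library are available. Lean on these libraries where they do the work, as an engineer would, in place of code of your own. Each camera call takes 0.05 s, during which the arm holds its last target. There are 200 camera calls.

## Working session

There is one attempt and no reset: what is moved stays moved. The work goes in short steps, each a Python script; the robot and the scene stay as the last script left them, time stands still between calls to the robot, and variables do not carry over. Pictures are saved under pics/ and viewed, at most 14 in all, crops included, and the job is handed in when it is done.

```bash
mkdir -p pics
python3 - <<'E'
from cell import env,camera,calibration
import cv2,numpy as np
for n in("top","scene"):
    p,d=camera(n); cv2.imwrite(f"pics/{n}0.png",p); np.savez(f"{n}0.npz",p=p,d=d,**{k:np.array(v) for k,v in calibration(n).items()})
    print(n,calibration(n))
print(env.get_state())
E
```

```text
top {'fx': 381.5132266366808, 'fy': 381.5132266366808, 'cx': 273.87753149541646, 'cy': 208.4327859989445, 'rvec': array([ 2.18786442, -2.14539791,  0.10736737]), 'tvec': array([-0.17551821,  0.42773562,  1.08226013])}
scene {'fx': 406.1825392989452, 'fy': 406.1825392989452, 'cx': 283.542873865132, 'cy': 213.45472767097883, 'rvec': array([ 1.38186484,  2.34528863, -0.72910164]), 'tvec': array([ 0.36983681, -0.23276649,  1.31239473])}
{'time': 0.1, 'qpos': array([-1.41510968,  0.47770027,  0.02233105,  1.55634841, -0.01152038,
        1.10931002, -0.08305765]), 'joint_velocities': array([ 7.28252612e-04, -3.21442618e-03, -1.29765734e-05, -2.43912014e-03,
       -1.72737273e-03,  6.79839152e-04, -1.45639598e-04]), 'joint_torque': array([ 3.38537800e-03, -5.97752059e+01,  1.61296215e+00, -2.81952292e+01,
        1.27424792e-02,  5.10340949e-03, -1.40374044e-05]), 'tcp_pos': array([0.17588077, 0.65125084, 0.30303589]), 'orientation': array([-6.04414617e-05,  1.31479666e-01,  9.91318529e-01, -8.16986450e-04]), 'force': array([-0.99605443, -0.43109937,  1.04525341]), 'torque': array([-0.01597319, -0.00815822,  0.03144353]), 'gripper_force': 0.0, 'opening': 0.08543320789273239}
```

View pics/top0.png

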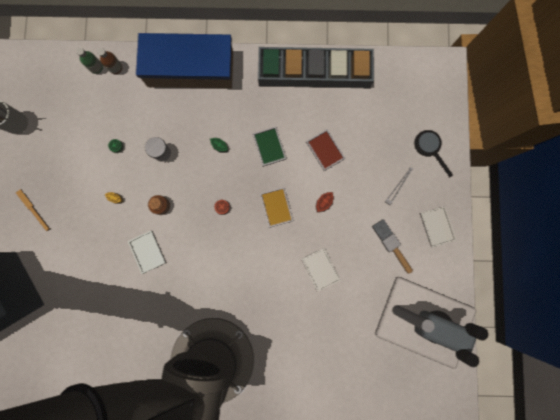

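View pics/scene0.png

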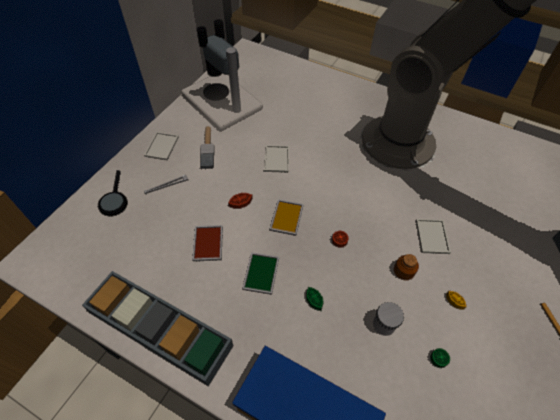

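Top view: ovals are red (325,202), green (220,145) and yellow (114,198). Trays are red (325,150), green (269,146) and yellow (277,207). 

Possible look-alikes: round red (222,207), round green (116,146), jar (158,205), canister (157,149), white trays (147,251), (320,269) and (437,226), and coloured box inserts at the top (270–360,62). I chose the almond shapes and the coloured trays, and will check them in one crop with outlines.

```bash
cat > vis.py <<'E'
import cv2,numpy as np
SEEDS=dict(oval_large=(325,202),oval_medium=(220,145),oval_small=(114,198),tray_red=(325,150),tray_green=(269,146),tray_yellow=(277,207),
 round_red=(222,207),round_green=(116,146))
def to_world(px,c,z):
    R,_=cv2.Rodrigues(c['rvec']); o=-R.T@np.ravel(c['tvec'])
    px=np.atleast_2d(px).astype(float)
    r=np.c_[(px[:,0]-c['cx'])/c['fx'],(px[:,1]-c['cy'])/c['fy'],np.ones(len(px))]@R
    return o+r*((z-o[2])/r[:,2])[:,None]
def segment(p,seed,half=30):
    """saturated blob at the seed pixel -> full mask"""
    hsv=cv2.cvtColor(p,cv2.COLOR_BGR2HSV)
    m=((hsv[...,1]>110)&(hsv[...,2]>25)).astype(np.uint8)
    n,l=cv2.connectedComponents(m,connectivity=4)
    u,v=seed; w=l[v-2:v+3,u-2:u+3].ravel(); w=w[w>0]
    return (l==np.bincount(w).argmax()).astype(np.uint8)
def measure(p,c,seed,z):
    """centre, long axis angle, length, width in world plane z"""
    m=segment(p,seed); k,_=cv2.findContours(m,cv2.RETR_EXTERNAL,cv2.CHAIN_APPROX_NONE)
    v,u=np.nonzero(m); w=to_world(np.c_[u,v],c,z)[:,:2]
    (cx,cy),(a,b),t=cv2.minAreaRect((w*1e4).astype(np.float32))
    q=w-w.mean(0); e,V=np.linalg.eigh(q.T@q); ax=V[:,1]; n=V[:,0]
    L=np.ptp(q@ax); W=np.ptp(q@n)
    mid=w.mean(0)+ax*((q@ax).max()+(q@ax).min())/2+n*((q@n).max()+(q@n).min())/2
    return w.mean(0),mid,np.arctan2(ax[1],ax[0])%np.pi,L,W,np.array([cx,cy])/1e4,k[0]
E
python3 - <<'E'
from vis import *
c=np.load("top0.npz"); p=c['p'].copy(); d=c['d']
for n,s in SEEDS.items():
    z=.004 if 'tray' in n else .012
    m=measure(c['p'],c,s,z); print(n,*[np.round(x,4) for x in m[:6]],'z',d[s[1],s[0]]); cv2.drawContours(p,[m[6]],0,(255,0,255),1)
for n,s in dict(jar=(158,203),can=(157,147)).items():
    dd=d[s[1],s[0]]; R,_=cv2.Rodrigues(c['rvec']);r=np.array([(s[0]-c['cx'])/c['fx'],(s[1]-c['cy'])/c['fy'],1])*dd
    print(n,R.T@(r-c['tvec']))
a=cv2.resize(c['p'][120:230,95:355],None,fx=3,fy=3,interpolation=cv2.INTER_CUBIC); b=cv2.resize(p[150:230,95:355],None,fx=3,fy=3,interpolation=0)
cv2.imwrite("pics/crop.png",np.vstack([a,b])[:590])
E
```

```text
oval_large [ 0.4548 -0.314 ] [ 0.4545 -0.314 ] 2.4812 0.0655 0.0378 [ 0.4547 -0.3139] z 1.1125348
oval_medium [0.6223 0.0017] [0.6226 0.0009] 0.9555 0.0368 0.0174 [0.6222 0.0007] z 1.1279151
oval_small [0.4561 0.3045] [0.4559 0.3049] 1.2168 0.0521 0.026 [0.4563 0.3046] z 1.1076597
tray_red [ 0.6134 -0.317 ] [ 0.6137 -0.3169] 0.5634 0.091 0.0608 [ 0.6136 -0.3169] z 1.1422173
tray_green [ 0.6042 -0.1452] [ 0.6027 -0.1456] 0.4558 0.0315 0.0211 [ 0.6029 -0.1448] z 1.1423113
tray_yellow [ 0.4379 -0.1736] [ 0.4381 -0.1736] 0.289 0.0936 0.0639 [ 0.438  -0.1736] z 1.1234488
round_red [ 0.4343 -0.0143] [ 0.4348 -0.0139] 1.5841 0.0384 0.0383 [ 0.4348 -0.0139] z 1.1082518
round_green [0.6137 0.3134] [0.6135 0.3139] 2.846 0.0142 0.0138 [0.6132 0.3137] z 1.1273947
jar [0.43660911 0.15872026 0.05567877]
can [0.59507486 0.16697747 0.06439565]
```

View pics/crop.png

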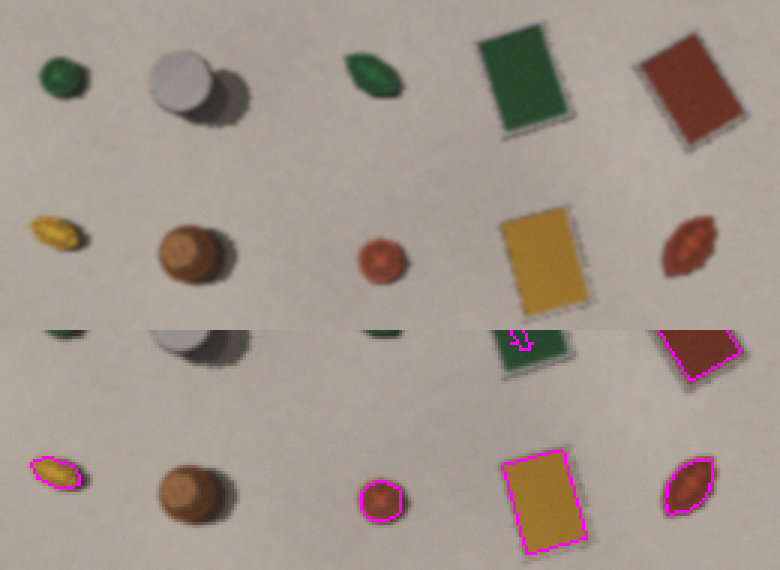

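The crop confirms the choice: pointed casts at crop (690,245), (373,75) and (57,233), versus discs at (382,261) and (63,78). The green mask is incomplete, so I'll switch to per-hue segmentation. Next is a wrist view over the large cast.

```bash
python3 - <<'E'
s=open('vis.py').read()
a=s.index("    hsv=");b=s.index("    n,l=")
s=s[:a]+'''    hsv=cv2.cvtColor(cv2.GaussianBlur(p,(3,3),0),cv2.COLOR_BGR2HSV).astype(int); u,v=seed
    h,sa,_=np.median(hsv[v-2:v+3,u-2:u+3].reshape(-1,3),axis=0)
    m=((abs((hsv[...,0]-h+90)%180-90)<18)&(hsv[...,1]>.55*sa)).astype(np.uint8)
'''+s[b:]
open('vis.py','w').write(s)
E
cat > rob.py <<'E'
from cell import env,kin,camera,calibration,job
from vis import *
from scipy.spatial.transform import Rotation as Ro
def quat(psi):
    c,s=np.cos(psi),np.sin(psi)
    x,y,z,w=Ro.from_matrix(np.array([[c,s,0],[s,-c,0],[0,0,-1]]).T if 0 else np.c_[[c,s,0],[s,-c,0],[0,0,-1]]).as_quat()
    return [w,x,y,z]
def yaw():
    w,x,y,z=env.get_state()['orientation']; X=Ro.from_quat([x,y,z,w]).as_matrix()[:,0]; return np.arctan2(X[1],X[0])
def best(pos,psi):
    """grasp yaw (mod pi) with the last joint farthest from its range ends"""
    o=[(abs(q[6]),a) for a in(psi,psi+np.pi) if (q:=kin.inverse_kinematics(pos,quat(a))) is not None]
    return min(o)[1]
def snap(name):
    c=calibration('wrist'); p,d=camera('wrist'); cv2.imwrite(f'pics/{name}.png',p)
    np.savez(name+'.npz',p=p,d=d,**c); return p,d,c
def st(): s=env.get_state(); return round(s['time'],2),s['tcp_pos'].round(4),s['force'].round(1),round(s['opening'],4),round(s['gripper_force'],1)
E
python3 - <<'E'
from rob import *
c=np.load("top0.npz")
for n,s in SEEDS.items():
    m=measure(c['p'],c,s,.004 if 'tray' in n else .012); print(n,*[np.round(x,4) for x in m[:6]])
for P,n in(((.4545,-.314),2.48),((.6136,-.317),.563),((.622,.001),.95),((.61,-.147),.3),((.456,.305),1.21),((.438,-.1736),.289)):
    for a in(n,n+np.pi):
        q=kin.inverse_kinematics([*P,.2],quat(a)); print(P,a,None if q is None else np.round(q,2))
print(env.nose_length,yaw())
env.reach([.51,-.315,.33],quat(best([.51,-.315,.33],2.48)))
env.grip(.05,40)
snap('w1'); print(st())
E
```

```text
oval_large [ 0.4549 -0.3141] [ 0.4551 -0.3147] 2.4789 0.0674 0.0391 [ 0.4547 -0.3154]
oval_medium [6.196e-01 4.000e-04] [6.195e-01 6.000e-04] 0.9878 0.0544 0.0291 [0.6199 0.0013]
oval_small [0.4561 0.3046] [0.4559 0.3049] 1.2103 0.0521 0.027 [0.456  0.3049]
tray_red [ 0.6135 -0.317 ] [ 0.6136 -0.317 ] 0.5409 0.0933 0.0628 [ 0.6137 -0.3172]
tray_green [ 0.6213 -0.1484] [ 0.6219 -0.1483] 0.3433 0.0897 0.0593 [ 0.6217 -0.1482]
tray_yellow [ 0.438  -0.1736] [ 0.4383 -0.1736] 0.2945 0.0945 0.065 [ 0.4383 -0.1737]
round_red [ 0.4345 -0.0144] [ 0.4345 -0.0142] 1.3918 0.0442 0.0408 [ 0.4348 -0.0139]
round_green [0.6113 0.3087] [0.6108 0.3086] 1.0933 0.0382 0.0344 [0.6111 0.309 ]
(0.4545, -0.314) 2.48 [ 0.15  0.43  0.43  1.97 -0.25  0.8   1.63]
(0.4545, -0.314) 5.6215926535897935 [-0.27  0.65  1.06  1.99 -0.72  0.94 -1.06]
(0.6136, -0.317) 0.563 [-0.11  0.73  0.77  1.64 -0.58  1.01 -0.16]
(0.6136, -0.317) 3.704592653589793 [-0.03  0.69  0.63  1.63 -0.47  0.98  2.89]
(0.622, 0.001) 0.95 [-0.59  0.59  0.68  1.81 -0.46  0.9  -0.32]
(0.622, 0.001) 4.091592653589793 [-0.24  0.51  0.18  1.79 -0.12  0.86  2.52]
(0.61, -0.147) 0.3 [-0.56  0.79  1.08  1.81 -0.8   1.05 -0.44]
(0.61, -0.147) 3.441592653589793 [-0.23  0.56  0.51  1.79 -0.34  0.88  2.3 ]
(0.456, 0.305) 1.21 [-1.06  0.43  0.46  1.98 -0.26  0.79 -0.82]
(0.456, 0.305) 4.351592653589793 [-0.59  0.4  -0.14  1.95  0.08  0.8   2.01]
(0.438, -0.1736) 0.289 [-0.45  0.39  0.86  2.17 -0.43  0.76 -0.59]
(0.438, -0.1736) 3.4305926535897933 [-0.55  0.46  1.01  2.17 -0.55  0.79  2.68]
0.0726 2.877869730865892
(4.15, array([ 0.51 , -0.315,  0.33 ]), array([ 0.5, -1. , -0.1]), 0.05, 0.0)
```

View pics/w1.png

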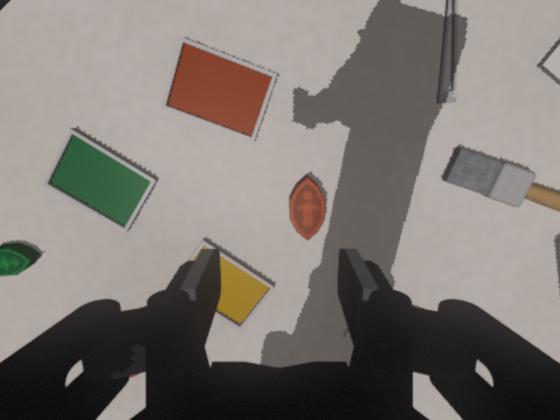

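The wrist view shows the large cast at (308,207), the red tray at (222,87), the green tray at (103,178) and the fingertips at about (205,255) and (352,255). I'll measure from it.

Run:
```python
from vis import *
c=np.load("w1.npz"); d=c['d']; R,_=cv2.Rodrigues(c['rvec'])
for n,s,z in(("large",(308,215),.012),("red",(222,87),.004),("green",(103,178),.004)):
    m=measure(c['p'],c,s,z); print(n,*[np.round(x,4) for x in m[:6]])
def W(u,v): return R.T@(np.array([(u-c['cx'])/c['fx'],(v-c['cy'])/c['fy'],1])*d[v,u]-c['tvec'])
for u,v in((308,215),(400,300),(222,87),(203,254),(208,254),(212,256),(345,254),(350,254),(356,254),(200,270),(360,270)): print(u,v,W(u,v).round(4))
```

```text
large [ 0.4578 -0.3133] [ 0.457  -0.3133] 2.5191 0.074 0.0399 [ 0.4568 -0.3134]
red [ 0.6169 -0.3157] [ 0.616  -0.3154] 0.5568 0.0952 0.0651 [ 0.616  -0.3154]
green [ 0.625  -0.1463] [ 0.6241 -0.1459] 0.3273 0.0936 0.0625 [ 0.6241 -0.1459]
308 215 [ 0.4534 -0.3105  0.0231]
400 300 [ 0.4989 -0.3502  0.3062]
222 87 [ 0.6166 -0.3209  0.0037]
203 254 [ 0.5382 -0.298   0.2697]
208 254 [ 0.537  -0.2996  0.2698]
212 256 [ 0.5357 -0.3009  0.2711]
345 254 [ 0.504 -0.342  0.27 ]
350 254 [ 0.5025 -0.3435  0.2693]
356 254 [ 0.5016 -0.3454  0.2704]
200 270 [ 0.5372 -0.2998  0.2845]
360 270 [ 0.502  -0.3441  0.2836]
```

```bash
cat >> rob.py <<'E'
def pick(xy,psi,width,touch=None,tip=None):
    a=best([*xy,.1],psi); env.grip(width+.012,30)
    env.reach([*xy,.16],quat(a))
    if tip is None:
        env.movel([*xy,.085],.12); hit=env.movel([*xy,.064],.015,stop_force=4); tip=env.get_state()['tcp_pos'][2]; print('touch',hit,st())
    z=tip+.0085; env.movel([*xy,z],.1 if z<tip+.02 else .05)
    env.grip(width-.01,30); print('grasp',st()); g=env.get_state()['tcp_pos'][2]
    env.movel([*xy,.17],.15); print('lift',st()); return a,g
def place(xy,psi,a,g,width,carry=.17):
    a2=psi+np.pi*round((a-psi)/np.pi)
    opts=sorted((psi+k*np.pi for k in range(-3,5)),key=lambda b:abs(b-a))
    for b in opts:
        q=kin.inverse_kinematics([*xy,.1],quat(b))
        if q is not None and abs(q[6])<2.8: break
    env.reach([*xy,carry],quat(b)); env.movel([*xy,g+.012],.12)
    hit=env.movel([*xy,g+.0025],.015,stop_force=2.5); print('down',hit,st(),'g',g)
E
python3 - <<'E'
from rob import *
P=[.457,-.3133]
a,g=pick(P,2.519,.040); print(a,g)
snap('w2')
E
```

```text
touch True (7.99, array([ 0.4569, -0.3133,  0.0693]), array([-0.6, -0. ,  6.3]), 0.0518, 2.9)
grasp (8.5, array([ 0.457 , -0.3134,  0.078 ]), array([-0.5, -0.4,  6.1]), 0.0395, 30.3)
lift (9.27, array([ 0.4563, -0.3133,  0.1691]), array([ 0.2,  0.9, -1.5]), 0.0394, 30.2)
2.519 0.07799282203916794
```

View pics/w2.png

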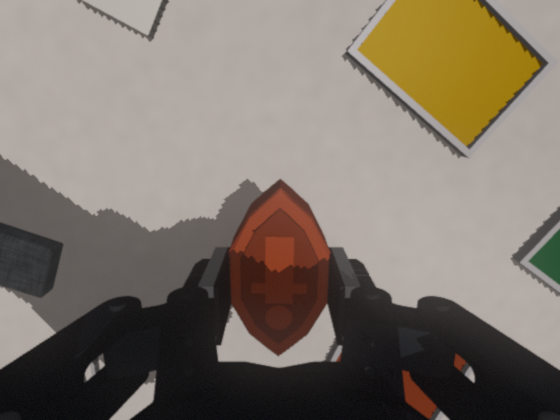

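The large cast is held squarely, with its points at (280,181) and (278,355). I'll check its offset along the length, then place it.

Run:
```python
from rob import *
c=np.load('w2.npz')
e=to_world([[280,181],[278,355]],c,.169-.078+.010); print(e.round(4),np.linalg.norm(e[1]-e[0]), np.arctan2(*(e[0]-e[1])[1::-1]), (e.mean(0)-[.4563,-.3133,0]).round(4))
T=[.616,-.3154]; place(T,.5568,2.519,.078,.04)
snap('w3')
```

```text
[[ 0.4266 -0.2904  0.101 ]
 [ 0.4912 -0.3379  0.101 ]] 0.08013181191176295 2.5079151347837083 [ 0.0026 -0.0009  0.101 ]
down True (11.64, array([ 0.616 , -0.3155,  0.0821]), array([-1.1,  0.4,  4.7]), 0.0395, 30.8) g 0.078
```

View pics/w3.png

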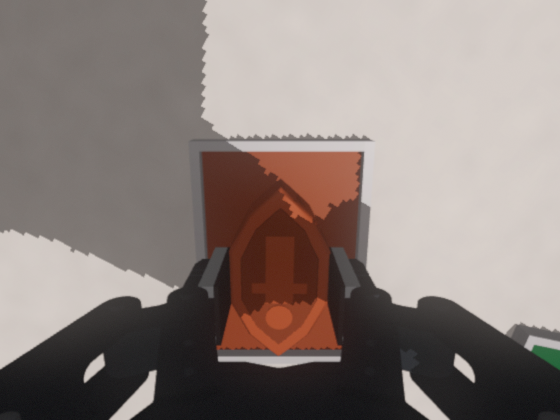

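It made contact at exactly lining height (0.0821 = grasp height + 4 mm). Releasing, then checking from above.

```bash
cat >> rob.py <<'E'
def release(width):
    env.grip(width+.012); x,y,z=env.get_state()['tcp_pos']; env.movel([x,y,z+.1],.15)
E
python3 - <<'E'
from rob import *
T=[.616,-.3154]; release(.04); q=env.get_state()
p=np.array([.585,-.2,.34]); env.reach(list(p),quat(best(list(p),.557)))
snap('w4'); print(st())
E
```

```text
(15.32, array([ 0.5849, -0.2001,  0.3396]), array([0.5, 0.5, 0.1]), 0.0524, 0.0)
```

View pics/w4.png

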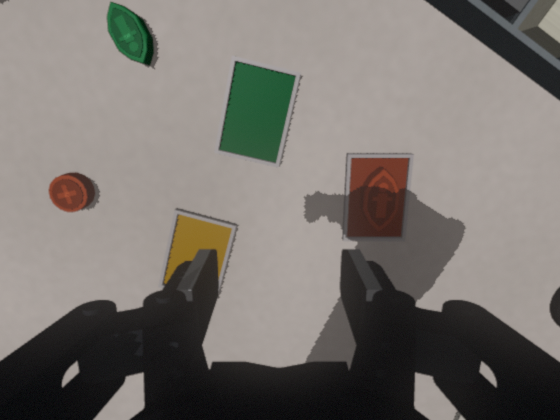

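The large cast is down at (381,198) inside the red tray (350–410, 157–237). The medium cast is at (130,33) and the green tray at (260,112). I'll measure both and zoom on the red tray.

Run:
```python
from vis import *
c=np.load("w4.npz")
for n,s,z in(("medium",(130,36),.010),("green",(260,112),.004),("redtray",(381,158),.004)):
    m=measure(c['p'],c,s,z); print(n,*[np.round(x,4) for x in m[:6]])
a=c['p'][145:245,335:425]; cv2.imwrite('pics/z4.png',cv2.resize(cv2.convertScaleAbs(a,alpha=1.6),None,fx=6,fy=6,interpolation=cv2.INTER_CUBIC))
```

```text
medium [0.623 0.003] [0.6228 0.0028] 1.1248 0.0651 0.0373 [0.6229 0.0025]
green [ 0.625  -0.1466] [ 0.6236 -0.1472] 0.326 0.0944 0.0642 [ 0.6236 -0.1472]
redtray [ 0.6167 -0.3159] [ 0.6154 -0.3166] 0.5539 0.0943 0.0656 [ 0.6155 -0.3167]
```

View pics/z4.png

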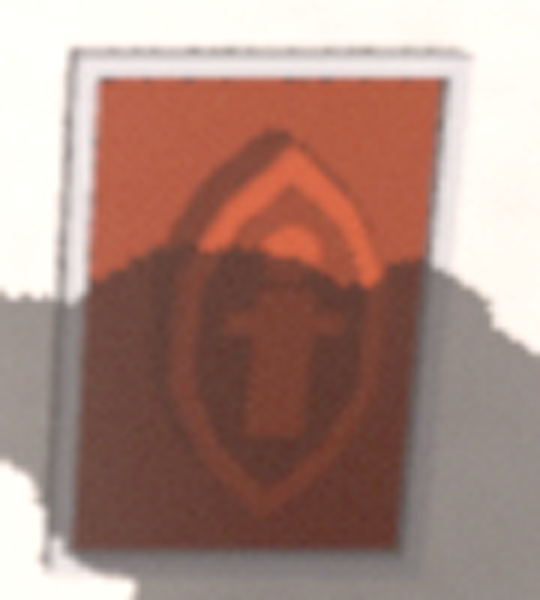

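Run:
```python
from rob import *
c=np.load("w4.npz")
f=lambda q,z: to_world(np.array(q)/6+[335,145],c,z)
k=f([(103,80),(447,80),(400,550),(75,550)],.006); t=f([(290,148),(265,515)],.022)
print('tray',k.mean(0).round(4),'cast',t.mean(0).round(4),np.linalg.norm(t[0]-t[1]),np.arctan2(*(t[0]-t[1])[1::-1])%np.pi)
env.reach([.56,-.03,.3],quat(best([.56,-.03,.3],1.0)))
snap('w5'); print(st())
```

```text
tray [ 0.6157 -0.3173  0.006 ] cast [ 0.6167 -0.3162  0.022 ] 0.07088079592674854 0.5667224520948159
(16.11, array([ 0.5604, -0.0313,  0.3001]), array([-0.5, -0.6, -1.1]), 0.0523, 0.0)
```

View pics/w5.png

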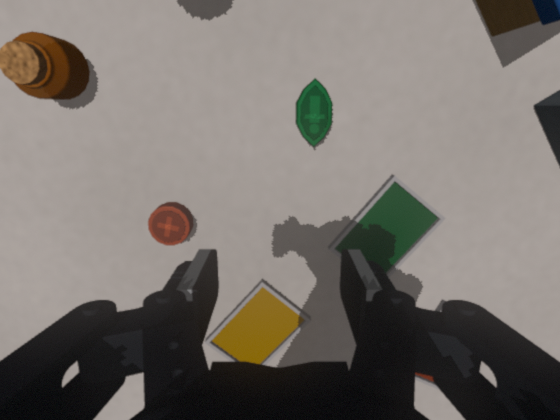

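The large cast is within about 1.5 mm and 0.01 rad of the tray centre. The medium cast is clear here, with points at (314,79) and (314,147). I'll measure and pick it, using the known fingertip height.

Run:
```python
from rob import *
c=np.load("w5.npz")
m=measure(c['p'],c,(314,115),.010); print(*[np.round(x,4) for x in m[:6]])
t=to_world([[314.3,79],[314,147.5]],c,.01); print(t.mean(0),np.linalg.norm(t[0]-t[1]),np.arctan2(*(t[0]-t[1])[1::-1])%np.pi)
ang=np.arctan2(*(t[0]-t[1])[1::-1])%np.pi
P=(t.mean(0)[:2]+m[1])/2; assert np.linalg.norm(t.mean(0)[:2]-m[1])<.004
a,g=pick(list(P),ang,.034,tip=.0703)
snap('w6'); print(P,a,g)
```

```text
[0.6234 0.0026] [0.6234 0.0021] 1.0149 0.0605 0.0332 [0.6234 0.0021]
[0.62282212 0.00090642 0.01      ] 0.0648608584918594 1.0210693433405584
grasp (18.23, array([0.6237, 0.0016, 0.0797]), array([ 0.4, -0. ,  4.5]), 0.0328, 31.2)
lift (18.99, array([0.6225, 0.0011, 0.1692]), array([-0.3,  0.2, -0.5]), 0.0329, 30.8)
[0.6230973  0.00149304] 1.0210693433405584 0.07974222474155263
```

View pics/w6.png

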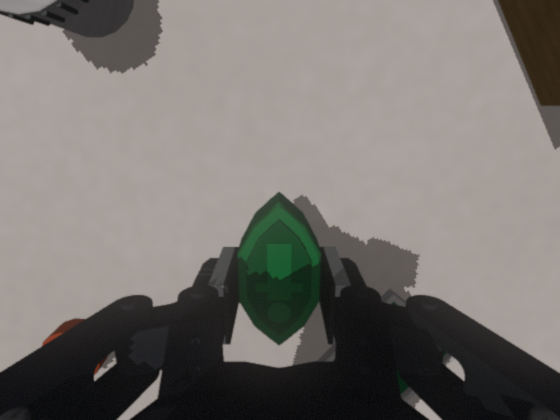

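The medium cast is held squarely, with its points at (279,193) and (279,345). Placing it in the green tray, then checking from above.

Run:
```python
from rob import *
place([.6238,-.1468],.3265,1.0211,.0797,.034); release(.034); print(st())
p=[.54,-.15,.33]; env.reach(p,quat(best(p,.3))); snap('w7'); print(st())
p=[.40,.27,.3]; p=[.44,.25,.32]; env.reach(p,quat(best(p,1.21))); snap('w8'); print(st())
a=cv2.imread('pics/w7.png');b=cv2.imread('pics/w8.png'); cv2.imwrite('pics/w78.png',np.vstack([a[:300],b[:300]]))
```

```text
down True (21.02, array([ 0.6238, -0.1469,  0.0837]), array([-0.2, -0. ,  5. ]), 0.033, 31.4) g 0.0797
(22.12, array([ 0.6223, -0.147 ,  0.1819]), array([0.5, 0.5, 0.8]), 0.046, 0.0)
(22.89, array([ 0.5398, -0.1502,  0.3279]), array([ 0.2, -0. ,  0.2]), 0.0458, 0.0)
(24.47, array([0.4411, 0.2485, 0.3197]), array([ 0.1, -0.1, -0.9]), 0.0457, 0.0)
```

View pics/w78.png

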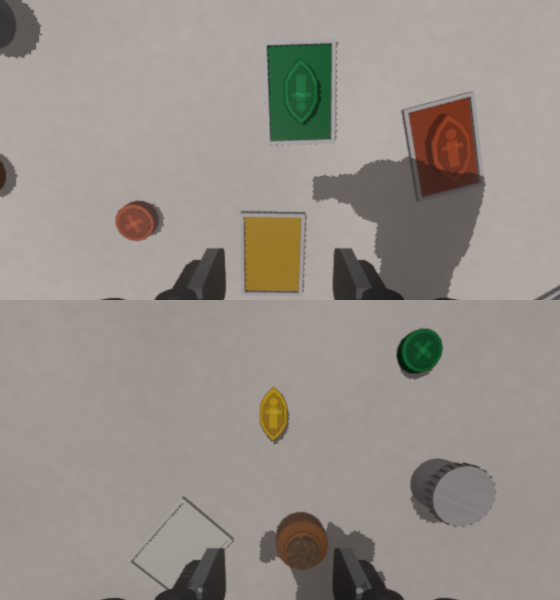

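Top half: the medium cast is centred in the green tray at (302,92), and the yellow tray is at (273,252). Bottom half: the small cast is at w8 (273,113), with the jar and canister well clear. I'll pick and place the small one, carrying it high over the jar.

Run:
```python
from rob import *
c=np.load("w7.npz"); 
m=measure(c['p'],c,(273,252),.004); print('ytray',*[np.round(x,4) for x in m[:6]]); T=list(m[1]); ta=m[2]
c=np.load("w8.npz")
m=measure(c['p'],c,(273,120),.010); print('small',*[np.round(x,4) for x in m[:6]])
t=to_world([[273.3,87.5],[273.3,140.5]],c,.01); ang=np.arctan2(*(t[0]-t[1])[1::-1])%np.pi; print(t.mean(0),np.linalg.norm(t[0]-t[1]),ang)
assert np.linalg.norm(t.mean(0)[:2]-m[1])<.004 and .09<m[3]*1 +.04 and abs(ta-.29)<.06 and np.linalg.norm(np.array(T)-[.4395,-.173])<.006
P=list((t.mean(0)[:2]+m[1])/2)
a,g=pick(P,ang,.028,tip=.0710)
snap('w9')
env.movel([*P,.25],.15)
assert env.get_state()['opening']>.024
place(T,ta,a,g,.028,carry=.25); release(.028); print(st())
p=[.46,-.19,.42]; p=[.5,-.21,.40]
env.reach(p,quat(best(p,.3))); snap('w10'); print(st())
```

```text
ytray [ 0.4405 -0.1724] [ 0.4394 -0.1732] 0.275 0.0943 0.0647 [ 0.4394 -0.173 ]
small [0.4582 0.3059] [0.4583 0.3052] 1.1964 0.052 0.0278 [0.4583 0.3051]
[0.4581145  0.30519746 0.01      ] 0.052958758062493255 1.2022852104229678
grasp (28.12, array([0.4585, 0.3056, 0.0804]), array([0.2, 0.4, 4.8]), 0.027, 30.2)
lift (28.88, array([0.4581, 0.3046, 0.1692]), array([ 0.3, -0.1, -0.7]), 0.0272, 29.7)
down True (33.37, array([ 0.4394, -0.1733,  0.0843]), array([-1.9, -0.2,  6.1]), 0.0272, 30.4) g 0.08036209671342902
(34.47, array([ 0.4381, -0.1735,  0.183 ]), array([-0.4, -0.1, -0.1]), 0.0399, 0.0)
(36.72, array([ 0.4998, -0.21  ,  0.3995]), array([-0.1, -0.1,  0.7]), 0.0402, 0.0)
```

View pics/w10.png

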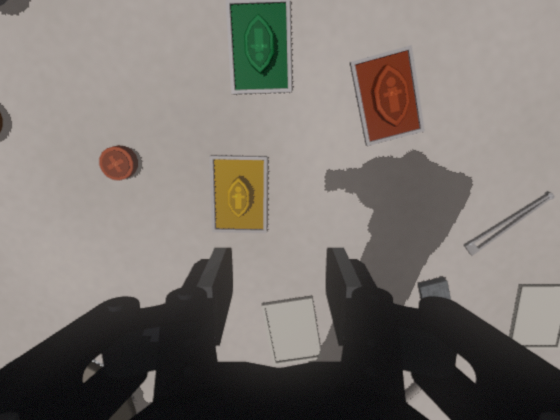

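All three are in their trays: small (239,196), medium (261,44) and large (391,95). A quick numeric check on each follows, including whether the bystanders have stayed put.

Run:
```python
from rob import *
c=np.load('w10.npz'); Z=lambda q,z: to_world(q,c,z)
for n,tips,cor in(('small',[(239,176),(239,216)],[(215,158),(266,158),(265.5,229),(216,229)]),('medium',[(262,16),(260,71)],[(232,4),(289,3),(291,92),(235,93)]),('large',[(386.5,65),(394,125)],[(356,62),(409,50),(420,130),(369,142)])):
    t=Z(tips,.02);k=Z(cor,.005); o=(t.mean(0)-k.mean(0))[:2]
    a=np.arctan2(*(t[0]-t[1])[1::-1]); b=(k[0]+k[1]-k[2]-k[3]); b=np.arctan2(b[1],b[0])
    R=np.array([[np.cos(b),np.sin(b)],[-np.sin(b),np.cos(b)]]); print(n,'offset mm along/across',(R@o*1e3).round(1),'deg',np.degrees(a-b).round(1),np.linalg.norm(t[0]-t[1]).round(4))
p,_=camera('top'); cv2.imwrite('pics/top1.png',p); o=np.load('top0.npz')['p']
for n,s in dict(SEEDS,jar=(158,203)).items():
    if n[:3] in('rou','jar'):
        u,v=s; r=cv2.phaseCorrelate(np.float32(cv2.cvtColor(o[v-20:v+20,u-20:u+20],6)),np.float32(cv2.cvtColor(p[v-20:v+20,u-20:u+20],6))); print(n,np.round(r[0],2))
```

```text
small offset mm along/across [1.2 0.6] deg -0.3 0.0534
medium offset mm along/across [3.6 0.1] deg -4.0 0.059
large offset mm along/across [1.9 2. ] deg -1.3 0.0706
round_red [-0.03 -0.03]
round_green [-0.03  0.05]
jar [-0.16  0.09]
```

View pics/top1.png

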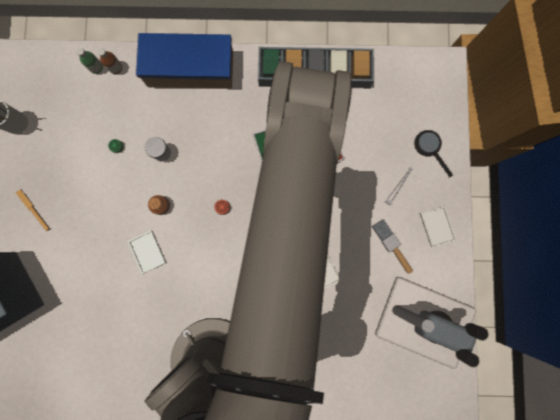

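The bystanders are unmoved and the canister is still at (157,149). The medium reading, at the picture's edge, is doubtful, so I'll recheck it in the w7 zoom.

```bash
python3 -c "
import cv2;p=cv2.imread('pics/w7.png')[35:150,255:350];cv2.imwrite('pics/z7.png',cv2.resize(p,None,fx=5,fy=5,interpolation=2))"
```

```text
(no output)
```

View pics/z7.png

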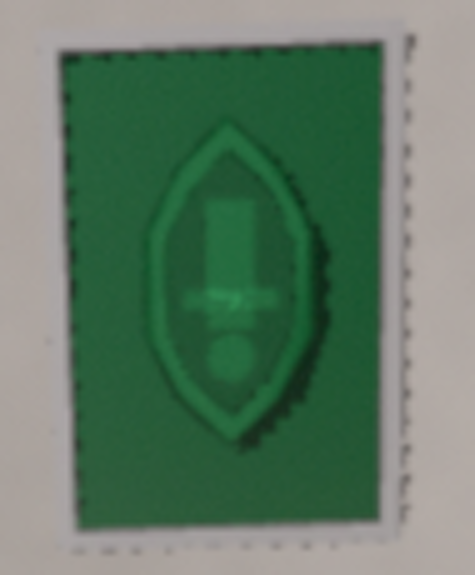

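In the zoom, the medium cast's points are at (228,120) and (233,438), and the lining spans rows 48–524. It is aligned to under 1° and about 2 mm from centre, so I'm handing in.

```bash
python3 -c "
from cell import job,env
print(env.get_state()['time']);print(job.job_done())"
```

```text
36.7667
the job is handed in; nothing more can be done
None
```

I put the three pointed-oval casts away largest to smallest, each laid flat, relief up, within about 3 mm of the middle of its own-colour tray and lengthwise; the round casts, jar and canister stayed put, and I handed the job in at 36.8 s, with no verdict returned.

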